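# Clamp the pipe with the U-bolt and shut its lock slide

## Robot

A 6-joint arm with a two-finger parallel gripper is mounted at the origin on the work surface. World frame = base frame: x ahead of the robot, y to its left, z up, the work surface at z = 0. Lengths are in m, angles in degrees, forces in N, time in s.
With the tool pointing down it reaches from about 0.35 to 0.875 m from the base axis. Payload 4.2 kg.
Tool frame: the origin (TCP) lies at the very end of the fingers, on their centre line; the grasp point (between the pads) lies 19 mm behind it; z points along the fingers, x is the direction in which the jaws open and shut, and the axes are right-handed (so a half turn about z gives the same grasp; the last joint's range is limited). The gripper opens to 87 mm and grips with 3 to 60 N. Pads are 19 mm wide; open, the fingers measure 117 mm over their backs; the gripper's body (75 mm by 190 mm) begins 51 mm behind the grasp point.
Start: joints at [87.41, 22.042, 0.453, 0, -68.411, -14.817], TCP at [0.187, 0.596, 0.223] pointing down, gripper open.
Joint ranges: [-179.83, 179.83], [-69.29, 118.12], [-61.27, 80.66], [-181.25, 117.63], [-171.15, -9.14], [-177.46, 177.46]. Speed limits (degrees/s): [159.86, 159.86, 180, 180, 180, 180].

## Interface

Orientations are given as a 3x3 rotation matrix whose columns are the frame's x, y, z axes.
In Python, from station import r gives the robot as it stands.
- The arm moves only by the shell command python3 -m jog 'ROWS' [OPENING]. ROWS is JSON, a list of rows, each a list of 2 entries, a list of its own where there are three numbers: the shift along the tool's x, y, z in m, then the turn, a rotation vector about the tool's x, y, z in units of 5 degrees (1.0 is 5 degrees). A call has exactly 10 rows; each row is the pose to reach, as a shift and turn from the pose commanded when the call began, along the tool's axes at that moment; what a row does not reach only later rows make up. A row lasts 1/12 s, in which the tool goes at most 41.7 mm and 7.16 degrees, less where a joint would pass 70% of its speed; a pose out of reach is approached as far as the arm can. A call with a gripper value outside its range is refused whole. OPENING is the finger opening in m, from 0 to 0.087, set as the call begins (- or left out, the last holds). The fingers move at their own pace and stop on an object; the grip force is fixed at half the most. Time passes only in rows, so rows that repeat a pose let the fingers close, or fill a call up. It gives the time, the measured TCP pose, the force and the opening at its end, in the units of the state.
- r.sense(): the state, without advancing time (a new reading comes with each control period).
- r.capture(name): name is "side" or "top" or "wrist"; returns (picture, depth): 480x640x3 uint8, blue, green, red; 480x640 float32, m along the optical axis (not along the pixel's ray), 0 where there is no reading.
- r.calibration(name): a dict with "fx", "fy", "cx", "cy" (pixels), "R" (3x3) and "t" (3): a world point X has camera coordinates R X + t; the wrist camera has in their place "tool_from_camera" (4x4, takes a point from camera to tool coordinates, whose origin is the TCP and whose axes are the tool frame's). Camera axes: x right, y down, z forward; pixel columns grow to the right and rows downward; lengths in m; the calibration is good to about 2 mm. A picture is of the moment at which its call begins: read the wrist's pose just before it. calibration takes no time and is no camera call.
- r.finish_job(): hands the job in, once; it reports no verdict.
Trained networks look in the newest picture that a camera, given by its name, has taken for a name from the list of things; names that differ only in an ending like _2 or _b are one class to them, and where a whole thing is asked for, a point or a joint stands for the part that bears it (a point fixed in the world has none). Each returns a list of dicts, best first, with "confidence" (0 to 1); they miss things now and then, are a little off and sometimes report something else, mostly with a low value. They report only what shows in the picture. A call takes as long as a camera call. They do not tell look-alikes from the thing itself.
- r.cut_out(query, camera): "region" (480x640 bool, what is visible of it) and "uv" ([column, row] in pixels, amid what is visible of it).
The state is a dict: "time_s": time; "joints": joint angles; "joint_velocities": joint speeds; "effort": joint torques, N m; "tcp_pos": TCP position; "ee_rot": TCP orientation; "wrist_force": force on the tool from outside, world axes, zero at the start; "moment": the same for the moment, N m; "gripper_width": opening from 0.0 (shut) to 1.0 (fully open).
Only numpy, scipy, OpenCV 4.12 (cv2) and the standard library are available. Lean on these libraries where they do the work, as an engineer would, in place of code of your own. Each camera call takes 0.05 s, during which the arm holds its last target.

## Task

Clamp the pipe in the bench fixture: lift the U-bolt out of its wooden block and put it over the pipe, with a leg through each of the two bracket holes, until its crown rests on the pipe. Then push the fixture's lock slide towards the pipe as far as its end stop, so that its tongue lies over the shoulder of the U-bolt, and let go.

Things in the scene. Friction and masses are not known exactly. Their poses are not given: they have to be found in the camera images.
- ubolt_mid (a point): Centre, half-way up, of the loose steel U-bolt: 134 mm tall, about 0.3 kg, stands upright in its block. z up, y from leg to leg. Two round 12 mm legs, 72 mm apart between centres (60 mm free between), tapered tips 67 mm below this point. Straight crown bar 84 mm (y) by 14 mm (x), from 13 to 27 mm above this point; grip tab above it. Either way round fits.
- ubolt_tab (a point): Centre of the U-bolt's flat upright grip tab, 47 mm above ubolt_mid, same axes: 40 mm wide (y), 40 mm tall, 10 mm thick (x). Pinch its two flat faces from above, closing along x. It stands on the middle of the crown, leaving a 22 mm shoulder at each end.
- block: Fixed wooden block, 80 (x) by 130 (y) by 60 mm tall, origin under its centre. The U-bolt stands in it, legs 50 mm deep in two 20 mm holes: it must be lifted more than 50 mm straight up. Its place and yaw vary.
- clamp_seat (a point): On top of the bracket plate of the bolted-down steel fixture, half-way between its two 20 mm through holes, which lie 36 mm to either side along y. z up, x along the pipe, +y towards the lock slide. Plate 12 mm thick, top 45 mm above the table. A fixed 48 mm pipe, 220 mm long, lies on it over this point, top 48 mm above it. U-bolt fully down: ubolt_mid 35 mm above this point.
- slide_grip (a point): Centre of the lock slide's black grip, an upright block 22 (x) by 24 (y) by 46 mm tall, 98 mm higher than clamp_seat (its top is the fixture's highest, 166 mm over the table), same axes; on the fixture's +y side, 145 mm from the pipe's axis when open, 80 mm when shut. Carriage below it 44 by 36 mm, its top 22 mm below this point. Pinch along x from above, or push..
- tongue_tip (a point): Tip of the steel tongue (20 mm wide, 8 mm thick, this point at mid-thickness) that reaches from the slide's carriage towards the pipe. Shut, it lies 5 mm above the shoulder of a fully seated U-bolt, beside the tab; a U-bolt that is not fully down blocks it, and a slide moved too early bars the U-bolt.
- lock_slide (a joint): Travel of the lock slide in m: 0 fully open, grows as it moves towards the pipe (fixture -y), 0.065 at its end stop (shut). About 3 N of friction; stays where it is left. Starts between 0 and 0.015.
Not all that is in view belongs to the job. Leave any yellow look-alike of the part that bears ubolt_mid alone.

How it is judged:
By the outcome, as a careful person would: the job done as asked, in the order asked, and still so for the second after the job is handed in, with the robot touching nothing.
It also fails if it takes over 53 s, if anything falls off the work surface, if the arm or the gripper's body presses on something with over 40 N, if the wrist force passes 120 N, or if a joint passes its speed limit or range.

## Working session

There is one attempt and no reset: what is moved stays moved. The work goes in short steps, Python scripts to look and compute and a shell command to move; the robot and the scene stay as the last step left them, time stands still between calls to the robot, and variables do not carry over. Pictures are saved under pics/ and viewed, and the job is handed in when it is done.

```bash
ls; mkdir -p pics; cat > h.py <<'E'
import numpy as np, cv2
from station import r
def px2w(cam,u,v,d,s=None):
    c=r.calibration(cam)
    p=np.array([(u-c['cx'])/c['fx']*d,(v-c['cy'])/c['fy']*d,d])
    if 'R' in c: return np.array(c['R']).T@(p-np.array(c['t']))
    s=s or r.sense()
    T=np.array(c['tool_from_camera']); q=T[:3,:3]@p+T[:3,3]
    return np.array(s['ee_rot'])@q+np.array(s['tcp_pos'])
def cloud(cam,depth,mask,s=None):
    c=r.calibration(cam)
    v,u=np.nonzero(mask&(depth>0)); d=depth[v,u]
    P=np.stack([(u-c['cx'])/c['fx']*d,(v-c['cy'])/c['fy']*d,d],1)
    if 'R' in c: return (P-np.array(c['t']))@np.array(c['R'])
    s=s or r.sense()
    T=np.array(c['tool_from_camera']); P=P@T[:3,:3].T+T[:3,3]
    return P@np.array(s['ee_rot']).T+np.array(s['tcp_pos'])
E
python3 - <<'E'
from h import *
s=r.sense(); print(s)
for c in ['side','top']:
    im,d=r.capture(c); cv2.imwrite(f'pics/{c}0.png',im); np.savez(f'{c}0.npz',im=im,d=d)
    for q in ['ubolt_mid','block','clamp_seat','slide_grip','tongue_tip','lock_slide']:
        for o in r.cut_out(q,c):
            m=o['region']; P=cloud(c,d,m)
            print(c,q,round(o['confidence'],2),np.round(o['uv']),m.sum(),P.mean(0).round(3) if len(P) else None, np.percentile(P,[5,95],axis=0).round(3).tolist() if len(P) else None)
print(r.sense()['time_s'])
E
```

```text
pics
{'time_s': 0.0, 'joints': array([ 8.74113021e+01,  2.20907118e+01,  3.78242190e-01, -2.72269000e-02,
       -6.84123693e+01, -1.48156068e+01]), 'joint_velocities': array([-0.09772393,  0.05297633, -0.04391278,  0.0173772 , -0.00499972,
        0.00899974]), 'effort': array([-7.08135813e-04, -3.90664208e+01,  1.87409270e+01,  4.21973169e+00,
        1.10083105e-02, -1.95334278e-04]), 'tcp_pos': array([0.1867648 , 0.59579519, 0.22145421]), 'ee_rot': array([[-2.99279172e-01, -9.54165439e-01, -5.39823657e-04],
       [-9.54163011e-01,  2.99279631e-01, -2.15662831e-03],
       [ 2.21933842e-03, -1.30354168e-04, -9.99997529e-01]]), 'wrist_force': array([ 0.99386962, -0.79089724,  0.30147057]), 'moment': array([-0.03336041, -0.02121325, -0.02484903]), 'gripper_width': 1.0014626944937248}
side ubolt_mid 0.96 [352. 391.] 1485 [ 0.341 -0.286  0.082] [[0.329, -0.313, 0.013], [0.358, -0.242, 0.135]]
side ubolt_mid 0.91 [352. 293.] 1010 [ 0.451 -0.104  0.074] [[0.426, -0.129, 0.008], [0.485, -0.072, 0.134]]
side ubolt_mid 0.8 [433. 323.] 1581 [ 0.489 -0.25   0.107] [[0.485, -0.285, 0.064], [
[... 679 characters left out ...]
553 [ 0.353 -0.265  0.097] [[0.334, -0.306, 0.03], [0.369, -0.236, 0.134]]
top ubolt_mid 0.91 [377. 228.] 557 [ 0.458 -0.097  0.102] [[0.432, -0.123, 0.04], [0.485, -0.07, 0.135]]
top ubolt_mid 0.9 [468. 207.] 600 [ 0.493 -0.239  0.11 ] [[0.489, -0.281, 0.059], [0.5, -0.204, 0.144]]
top block 0.77 [453. 216.] 3243 [ 0.492 -0.238  0.055] [[0.456, -0.304, 0.022], [0.532, -0.181, 0.062]]
top clamp_seat 0.67 [240. 187.] 12609 [0.52  0.147 0.057] [[0.433, 0.049, 0.006], [0.603, 0.264, 0.12]]
top slide_grip 0.95 [179. 170.] 1045 [0.541 0.224 0.13 ] [[0.525, 0.188, 0.112], [0.562, 0.25, 0.166]]
top tongue_tip 0.92 [178. 169.] 987 [0.54  0.224 0.132] [[0.525, 0.189, 0.117], [0.56, 0.249, 0.166]]
0.7
```

View pics/side0.png

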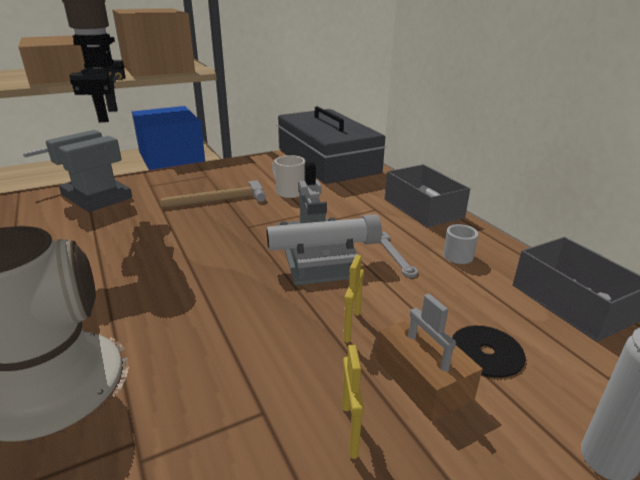

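View pics/top0.png

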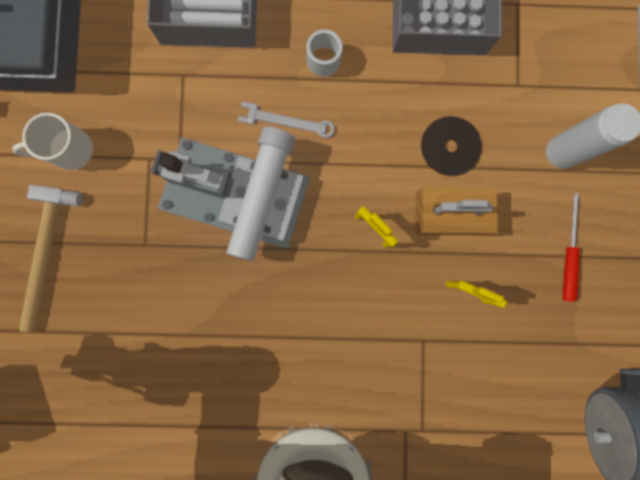

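The grey U-bolt in the wooden block is at top-picture (465,207). The two yellow look-alikes are at (377,228) and (478,295). The fixture is at (240,190), with the pipe running from (242,250) to (275,135) and the black grip at (168,163).

```bash
python3 - <<'E'
from h import *
for c in ['top','side']:
    z=np.load(f'{c}0.npz'); d=z['d']; P=cloud(c,d,d>0)
    def box(x0,x1,y0,y1,z0,z1): return P[(P[:,0]>x0)&(P[:,0]<x1)&(P[:,1]>y0)&(P[:,1]<y1)&(P[:,2]>z0)&(P[:,2]<z1)]
    B=box(.42,.56,-.34,-.15,.054,.066)
    print(c,'block',len(B),cv2.minAreaRect(B[:,:2].astype(np.float32)), np.median(B[:,2]))
    T=box(.42,.56,-.34,-.15,.110,.15)
    print('tab',len(T),cv2.minAreaRect(T[:,:2].astype(np.float32)),T[:,2].max(),T.mean(0))
    C=box(.42,.56,-.34,-.15,.09,.15)
    print('crown+tab',len(C),cv2.minAreaRect(C[:,:2].astype(np.float32)))
    # pipe
    Q=box(.35,.68,.03,.2,.065,.1)
    print('pipe',len(Q),cv2.minAreaRect(Q[:,:2].astype(np.float32)),np.percentile(Q[:,2],99))
    H=Q[Q[:,2]>.086]; w=np.linalg.svd(H[:,:2]-H[:,:2].mean(0))[2][0]; print('crest',H[:,:2].mean(0),w,np.degrees(np.arctan2(w[1],w[0])))
    G=box(.45,.65,.17,.3,.135,.175); print('grip',len(G),cv2.minAreaRect(G[:,:2].astype(np.float32)),G.max(0),G.min(0))
    F=box(.35,.68,.0,.3,.03,.052); print('plate',len(F),cv2.minAreaRect(F[:,:2].astype(np.float32)))
z=np.load('top0.npz'); cv2.imwrite('pics/fx.png',cv2.resize(z['im'][100:280,130:330],None,fx=4,fy=3.3,interpolation=cv2.INTER_CUBIC))
E
```

```text
top block 2803 ((0.49577799439430237, -0.24551504850387573), (0.08054046332836151, 0.13142995536327362), 0.81266188621521) 0.05949794500367857
tab 242 ((0.49476340413093567, -0.24494649469852448), (0.009331961162388325, 0.04137850180268288), 0.6700809597969055) 0.1474066343588137 [ 0.493828   -0.24270736  0.13634257]
crown+tab 506 ((0.49526849389076233, -0.24498151242733002), (0.01391008123755455, 0.08345117419958115), 1.2041330337524414)
pipe 4207 ((0.5228909254074097, 0.14003291726112366), (0.13047216832637787, 0.22607724368572235), 72.48792266845703) 0.09944330869922305
crest [0.51735891 0.10839465] [-0.95814248  0.2862918 ] 163.36391909328992
grip 304 ((0.5458254814147949, 0.23594450950622559), (0.024245930835604668, 0.021951647475361824), 74.6098861694336) [0.55776485 0.24892994 0.16861688] [0.53309361 0.22247584 0.13537519]
plate 2448 ((0.5249384045600891, 0.1590215265750885), (0.23415538668632507, 0.12066560238599777), 74.33098602294922)
side block 3240 ((0.49213066697120667, -0.24466253817081451), (0.08246099203824997, 0.13198049366474152), 1.2508151531219482) 0.06065823651039895
tab 647 ((0.49133506417274475, -0.24439576268196106), (0.011777140200138092, 0.041667573153972626), 1.2474602460861206) 0.14619751064898043 [ 0.48915177 -0.2479583   0.13070667]
crown+tab 1267 ((0.49141839146614075, -0.24517887830734253), (0.08443331718444824, 0.015547718852758408), 89.96874237060547)
pipe 2624 ((0.5178529620170593, 0.13744758069515228), (0.1277364045381546, 0.2267504185438156), 72.6106948852539) 0.09945646244701231
crest [0.50997742 0.10347553] [-0.95394902  0.29996878] 162.54427186246954
grip 193 ((0.5415802597999573, 0.23566845059394836), (0.025977429002523422, 0.022261012345552444), 72.71263122558594) [0.55314505 0.25117464 0.16798547] [0.52893046 0.2213905  0.13520976]
plate 1210 ((0.4930817484855652, 0.13427847623825073), (0.16439610719680786, 0.22458671033382416), 19.841861724853516)
```

View pics/fx.png

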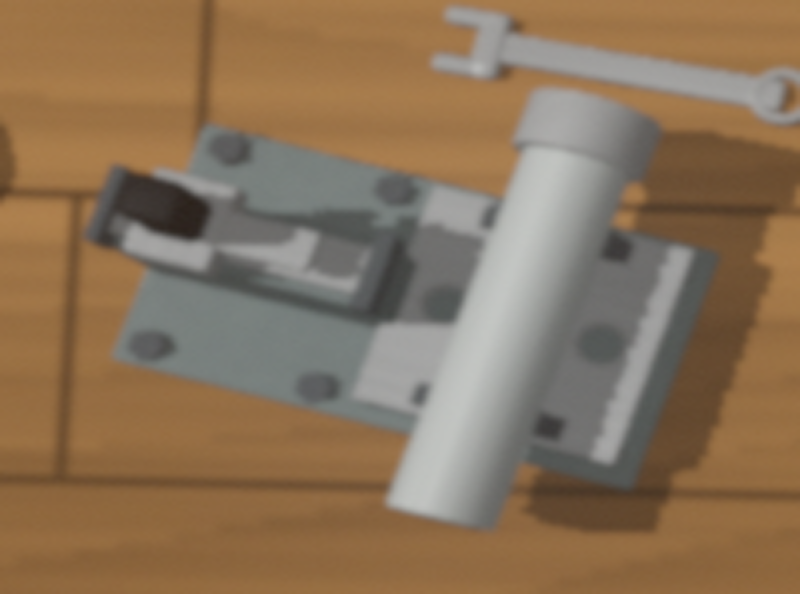

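```bash
python3 - <<'E'
from h import *
c=r.calibration('wrist'); print(c)
z=np.load('top0.npz'); d=z['d']
ct=r.calibration('top'); Ri=np.array(ct['R']).T; o=-Ri@np.array(ct['t']); print(o)
def ray(u,v,h):
    q=Ri@np.array([(u-ct['cx'])/ct['fx'],(v-ct['cy'])/ct['fy'],1]); return o+q*(h-o[2])/q[2]
a=ray(240,190.9,.045);b=ray(280,204,.045); print(a,b,(a+b)/2,np.linalg.norm(a-b),np.degrees(np.arctan2(*(a-b)[:2])))
g=ray(168,163,.166)
print(g)
R=np.array(r.sense()['ee_rot']);t=np.array(r.sense()['tcp_pos'])
from scipy.spatial.transform import Rotation as Ro
def tgt(p,yaw):
    y=np.radians(yaw); X=np.array([np.cos(y),np.sin(y),0]);Z=np.array([0,0,-1.]);T=np.stack([X,np.cross(Z,X),Z],1)
    return (R.T@(np.array(p)-t)).round(4),(Ro.from_matrix(R.T@T).as_rotvec(degrees=True)/5).round(3)
print(tgt([.50,.12,.33],-196)); print(tgt([.4932,-.2448,.25],-179))
E
```

```text
{'fx': 380.5506727257799, 'fy': 380.5506727257799, 'cx': 315.0864040717717, 'cy': 235.130632057918, 'tool_from_camera': array([[ 9.99997832e-01, -4.07547720e-04,  2.04208111e-03,
         9.60717825e-04],
       [-1.83629237e-04,  9.59581566e-01,  2.81430603e-01,
        -7.76693494e-02],
       [-2.07423979e-03, -2.81430368e-01,  9.59579411e-01,
        -1.62685254e-01],
       [ 0.00000000e+00,  0.00000000e+00,  0.00000000e+00,
         1.00000000e+00]])}
[0.3729963  0.01372899 0.93958038]
[0.51956329 0.14009795 0.045     ] [0.49811712 0.06884489 0.045     ] [0.5088402  0.10447142 0.045     ] 0.07441059237900172 16.75105387996092
[0.53984795 0.2343379  0.166     ]
(array([ 0.3609, -0.4413, -0.1075]), array([ 0.   , -0.   , 17.718]))
(array([ 0.711 , -0.5439, -0.0275]), array([ 0.   , -0.   , 14.318]))
```

```bash
python3 -m jog '[[[0.036,-0.045,0],[0,0,1.4]],[[0.072,-0.09,-0.02],[0,0,2.8]],[[0.108,-0.135,-0.02],[0,0,4.2]],[[0.144,-0.18,-0.02],[0,0,5.6]],[[0.18,-0.225,-0.02],[0,0,7]],[[0.216,-0.27,-0.02],[0,0,8.4]],[[0.252,-0.315,-0.02],[0,0,9.8]],[[0.288,-0.36,-0.02],[0,0,11.2]],[[0.324,-0.4,-0.02],[0,0,12.6]],[[0.38,-0.436,-0.02],[0,0,14]]]'; python3 -c "
from h import *
s=r.sense();print(s['joints'].round(1));print(s['ee_rot'].round(3))
print(s['ee_rot'].T@(np.array([.495,.10,.24])-s['tcp_pos']), np.degrees(np.arctan2(s['ee_rot'][1,0],s['ee_rot'][0,0])))"
```

```text
time_s: 1.53
tcp_pos: [0.4149, 0.2477, 0.2425]
ee_rot: [[-0.999, -0.04, 0.001], [-0.04, 0.999, 0.001], [-0.001, 0.001, -1.0]]
wrist_force: [0.2, 0.8, 0.0]
gripper_width: 0.998
[ 50.2   7.2 -16.9   0.  -65.8 -47.9]
[[-0.999 -0.04   0.001]
 [-0.04   0.999  0.001]
 [-0.001  0.001 -1.   ]]
[-0.07415912 -0.15076287  0.00247959] -177.7236178574817
```

```bash
python3 -m jog '[[[-0.035,-0.035,0],[0,0,1.3]],[[-0.06,-0.07,0],[0,0,2.6]],[[-0.074,-0.11,0],[0,0,3.7]],[[-0.074,-0.15,0],[0,0,3.7]],[[-0.074,-0.15,0],[0,0,3.7]],[[-0.074,-0.15,0],[0,0,3.7]],[[-0.074,-0.15,0],[0,0,3.7]],[[-0.074,-0.15,0],[0,0,3.7]],[[-0.074,-0.15,0],[0,0,3.7]],[[-0.074,-0.15,0],[0,0,3.7]]]'; python3 - <<'E'
from h import *
s=r.sense();im,d=r.capture('wrist'); cv2.imwrite('pics/w1.png',im); np.savez('w1.npz',im=im,d=d)
import pickle; pickle.dump(s,open('w1.pkl','wb'))
print(s['tcp_pos'],np.degrees(np.arctan2(s['ee_rot'][1,0],s['ee_rot'][0,0])),s['joints'].round(1))
P=cloud('wrist',d,d>0,s)
def box(x0,x1,y0,y1,z0,z1): return P[(P[:,0]>x0)&(P[:,0]<x1)&(P[:,1]>y0)&(P[:,1]<y1)&(P[:,2]>z0)&(P[:,2]<z1)]
Q=box(.35,.68,.03,.2,.07,.1);H=Q[Q[:,2]>.088];w=np.linalg.svd(H[:,:2]-H[:,:2].mean(0),full_matrices=False)[2][0]; print('crest',H[:,:2].mean(0),np.degrees(np.arctan2(w[1],w[0])),Q[:,2].max())
G=box(.45,.65,.17,.3,.155,.175); print('grip',len(G),cv2.minAreaRect(G[:,:2].astype(np.float32)),G.max(0))
print(r.sense()['time_s'])
E
```

```text
time_s: 2.37
tcp_pos: [0.4944, 0.104, 0.2422]
ee_rot: [[-0.962, 0.272, 0.0], [0.272, 0.962, 0.0], [-0.0, 0.0, -1.0]]
wrist_force: [0.5, -0.4, 0.4]
gripper_width: 1.0
[0.49440333 0.10397759 0.24215401] 164.21437228507253 [ 30.3   9.5 -14.2  -0.  -66.3 -46.1]
crest [0.51659239 0.10538538] 163.33493276980604 0.09999979418769131Traceback (most recent call last):
  File "<stdin>", line 8, in <module>
    return umr_maximum(a, axis, None, out, keepdims, initial, where)
ValueError: zero-size array to reduction operation maximum which has no identity
```

View pics/w1.png

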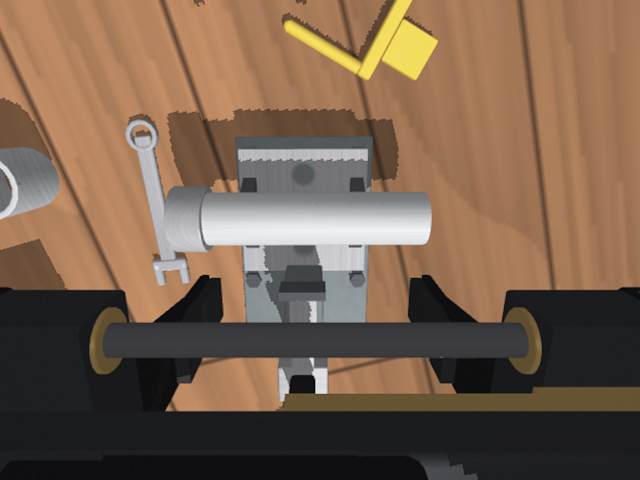

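The picture shows the pipe across rows 192-245. The near hole is at (303,175), the far hole is half hidden at (303,249), and the grip is at (302,385).

```bash
cat > fit.py <<'E'
from h import *
from scipy.optimize import least_squares
def pipefit(P):
    # yaw th, offset c along yhat, axis z
    def f(p):
        th=np.radians(p[0]); yh=np.array([-np.sin(th),np.cos(th)])
        return np.hypot(P[:,:2]@yh-p[1],P[:,2]-p[2])-.024
    o=least_squares(f,[-16,.24,.069],loss='soft_l1',f_scale=.001); return o.x,np.sqrt(np.mean(f(o.x)**2))
E
python3 - <<'E'
from fit import *
import pickle; s=pickle.load(open('w1.pkl','rb')); 
def sel(P,th=-16.3):
    t=np.radians(th);xh=np.array([np.cos(t),np.sin(t)]);yh=np.array([-np.sin(t),np.cos(t)])
    a=P[:,:2]@xh;b=P[:,:2]@yh
    a0=np.array([.509,.1045])@xh;b0=np.array([.509,.1045])@yh
    return P[(abs(a-a0)<.07)&(abs(b-b0)<.03)&(P[:,2]>.06)&(P[:,2]<.105)]
for c,f in (('wrist','w1'),('top','top0'),('side','side0')):
    z=np.load(f+'.npz'); P=sel(cloud(c,z['d'],z['d']>0,s)); print(c,len(P),pipefit(P))
# holes from wrist
c=r.calibration('wrist');T=np.array(c['tool_from_camera'])
def ray(u,v,h):
    R=s['ee_rot']; o=R@T[:3,3]+s['tcp_pos']; q=R@T[:3,:3]@np.array([(u-c['cx'])/c['fx'],(v-c['cy'])/c['fy'],1]); return o+q*(h-o[2])/q[2]
a=ray(303,175,.045);b=ray(303,249,.045);print(a,b,(a+b)/2,np.linalg.norm(a-b))
g=ray(302,376,.166); print('grip front edge',g)
z=np.load('w1.npz')
cv2.imwrite('pics/w1z.png',cv2.resize(z['im'][130:420,220:390],None,fx=3.2,fy=2,interpolation=cv2.INTER_CUBIC))
v=[(303,175),(280,185),(320,170)]
print([px2w('wrist',u,w,z['d'][w,u],s).round(4) for u,w in v])
print(r.sense()['time_s'])
E
```

```text
wrist 8832 (array([-15.59512154,   0.23686362,   0.06915301]), np.float64(0.0007757000886533095))
top 2363 (array([-15.666808  ,   0.23797988,   0.06824802]), np.float64(0.0013035495226483384))
side 1529 (array([-15.559224  ,   0.23782794,   0.06949624]), np.float64(0.0015236613343832311))
[0.49698011 0.06963004 0.045     ] [0.51755829 0.14006774 0.045     ] [0.5072692  0.10484889 0.045     ] 0.0733820929593034
grip front edge [0.53081407 0.19643399 0.166     ]
[array([0.4995, 0.0739, 0.0076]), array([0.5206, 0.0727, 0.0452]), array([0.4803, 0.0693, 0.0462])]
2.4167
```

View pics/w1z.png

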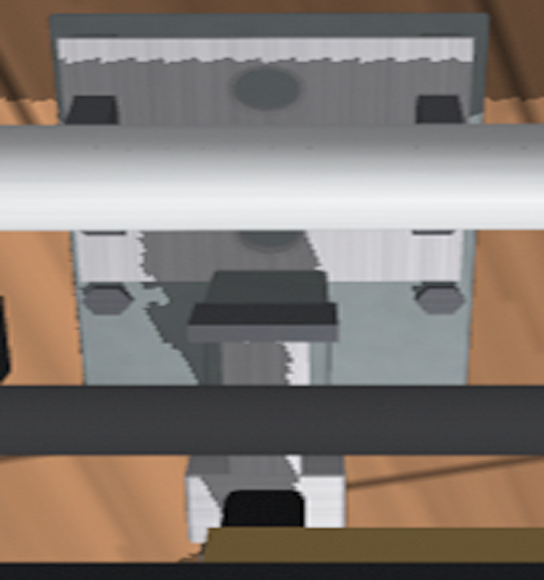

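```bash
python3 -m jog '[[[-0.01,-0.035,0],[0,0,-0.5]],[[-0.02,-0.07,0],[0,0,-1]],[[-0.03,-0.107,0],[0,0,-1.5]],[[-0.04,-0.143,0],[0,0,-2]],[[-0.05,-0.18,0],[0,0,-2.5]],[[-0.06,-0.216,0],[0,0,-3]],[[-0.07,-0.25,0],[0,0,-3.36]],[[-0.079,-0.283,0],[0,0,-3.36]],[[-0.079,-0.283,0],[0,0,-3.36]],[[-0.079,-0.283,0],[0,0,-3.36]]]' 0.05; cat > look.py <<'E'
from fit import *
import pickle,sys
n=sys.argv[1]
s=r.sense();im,d=r.capture('wrist'); cv2.imwrite(f'pics/{n}.png',im); np.savez(n+'.npz',im=im,d=d); pickle.dump(s,open(n+'.pkl','wb'))
print(s['time_s'],s['tcp_pos'].round(4),'yaw',np.degrees(np.arctan2(s['ee_rot'][1,0],s['ee_rot'][0,0])).round(2),s['joints'].round(1))
E
python3 look.py w2; python3 - <<'E'
from h import *
import pickle;s=pickle.load(open('w2.pkl','rb'));z=np.load('w2.npz');d=z['d'];P=cloud('wrist',d,d>0,s)
def box(x0,x1,y0,y1,z0,z1): return P[(P[:,0]>x0)&(P[:,0]<x1)&(P[:,1]>y0)&(P[:,1]<y1)&(P[:,2]>z0)&(P[:,2]<z1)]
for z0,z1 in ((.11,.155),(.14,.152),(.09,.155),(.055,.065)):
    T=box(.44,.56,-.32,-.17,z0,z1); print(len(T),cv2.minAreaRect(T[:,:2].astype(np.float32)) if len(T)>3 else 0,T[:,2].max() if len(T) else 0)
E
```

```text
time_s: 3.25
tcp_pos: [0.4929, -0.192, 0.2417]
ee_rot: [[-1.0, -0.013, -0.001], [-0.013, 1.0, 0.0], [0.001, 0.0, -1.0]]
wrist_force: [0.3, -0.3, 1.0]
gripper_width: 0.578
3.25 [ 0.4929 -0.192   0.2417] yaw -179.25 [ -3.7  11.9 -11.2  -0.  -67.    4.5]
1130 ((0.4833534061908722, -0.24575652182102203), (0.012682352215051651, 0.039699576795101166), 0.9275176525115967) 0.14623055078342362
880 ((0.48216792941093445, -0.2457236647605896), (0.010303481481969357, 0.039611753076314926), 1.1122797727584839) 0.14623055078342362
2285 ((0.48483961820602417, -0.24567534029483795), (0.01566307619214058, 0.08303868025541306), 0.8055437803268433) 0.14623055078342362
10833 ((0.4932185709476471, -0.2452908158302307), (0.0802120640873909, 0.12975499033927917), 0.9021444320678711) 0.06454414014832022
```

View pics/w2.png

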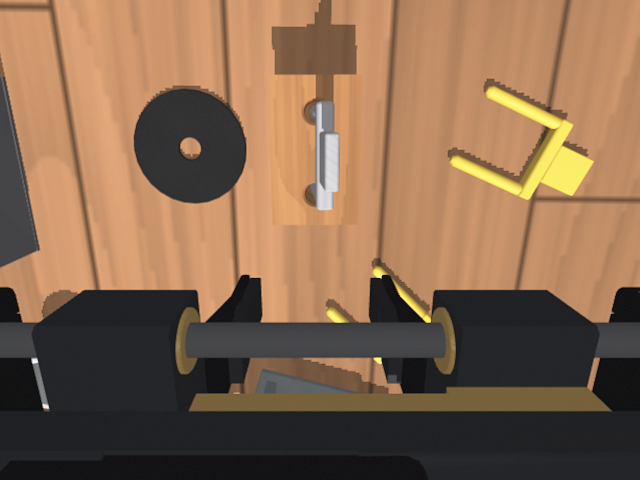

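The wrist view shows the block at (315,150), but the tab is at (331,162) and appears to lean. The fixed cameras did not show this earlier, so I'm checking them again.

```bash
python3 - <<'E'
from h import *
for c in ['top','side']:
    im,d=r.capture(c); np.savez(f'{c}1.npz',im=im,d=d); P=cloud(c,d,d>0)
    def box(x0,x1,y0,y1,z0,z1): return P[(P[:,0]>x0)&(P[:,0]<x1)&(P[:,1]>y0)&(P[:,1]<y1)&(P[:,2]>z0)&(P[:,2]<z1)]
    for z0,z1 in ((.11,.155),(.142,.15),(.09,.104),(.055,.065)):
        T=box(.44,.56,-.32,-.17,z0,z1); print(c,z0,len(T),cv2.minAreaRect(T[:,:2].astype(np.float32)) if len(T)>3 else 0,T[:,2].max() if len(T) else 0)
    p=(180,240,410,510) if c=='top' else (280,420,370,490)
    cv2.imwrite(f'pics/{c}1z.png',cv2.resize(im[p[0]:p[1],p[2]:p[3]],None,fx=5,fy=4))
print(r.sense()['time_s'])
E
```

```text
top 0.11 0 0 0
top 0.142 0 0 0
top 0.09 51 ((0.4874822199344635, -0.2079004943370819), (0.013903806917369366, 0.0095386803150177), 2.1120896339416504) 0.10392787277472026
top 0.055 1267 ((0.4958280324935913, -0.24879056215286255), (0.07974536716938019, 0.12546293437480927), 0.39845776557922363) 0.06469059154923022
side 0.11 604 ((0.4807813763618469, -0.24502544105052948), (0.01196158304810524, 0.04089535027742386), 4.7971978187561035) 0.14609300853819765
side 0.142 158 ((0.48047521710395813, -0.2447587251663208), (0.010634437203407288, 0.039326246827840805), 1.496419906616211) 0.14609300853819765
side 0.09 412 ((0.48279261589050293, -0.24525907635688782), (0.014421042986214161, 0.08415400236845016), 2.388927936553955) 0.1039873968463164
side 0.055 3036 ((0.4924214482307434, -0.24412097036838531), (0.08234681934118271, 0.13299377262592316), 1.056846022605896) 0.06445194462533169
3.4
```

View pics/side1z.png

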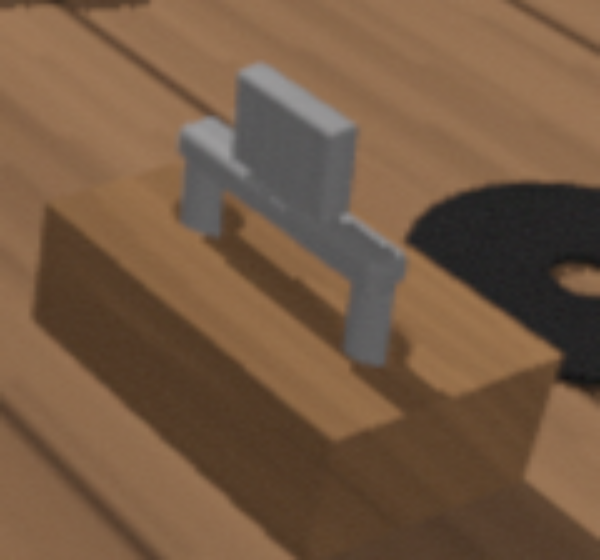

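View pics/top1z.png

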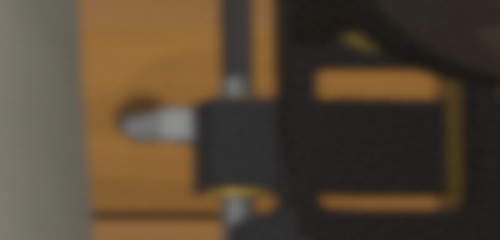

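The side view at 3.4 s shows the bolt has settled leaning toward -x: its tab is at x≈0.482 and the block centre at x≈0.4935. I'll close the jaws centred on the block, so they push the tab back to the middle and straighten it.

```bash
python3 -m jog '[[[0,-0.03,0],[0,0,-0.05]],[[0,-0.053,0],[0,0,-0.05]],[[0,-0.053,0.02],[0,0,-0.05]],[[0,-0.053,0.05],[0,0,-0.05]],[[0,-0.053,0.08],[0,0,-0.05]],[[0,-0.053,0.1],[0,0,-0.05]],[[0,-0.053,0.115],[0,0,-0.05]],[[0,-0.053,0.125],[0,0,-0.05]],[[0,-0.053,0.129],[0,0,-0.05]],[[0,-0.053,0.129],[0,0,-0.05]]]' 0.065; python3 - <<'E'
from h import *
im,d=r.capture('side'); cv2.imwrite('pics/s2.png',cv2.resize(im[220:440,300:560],None,fx=3,fy=2.7))
E
```

```text
time_s: 4.23
tcp_pos: [0.4939, -0.2431, 0.1126]
ee_rot: [[-1.0, -0.022, -0.001], [-0.022, 1.0, 0.0], [0.001, 0.0, -1.0]]
wrist_force: [0.1, -1.2, 0.3]
gripper_width: 0.747
```

View pics/s2.png

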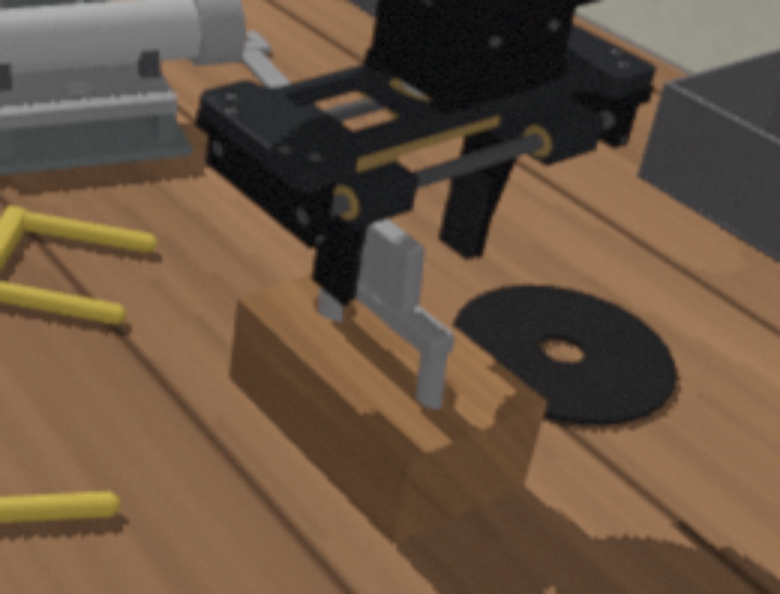

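The tab is between the jaws, near the left finger. The yellow parts have toppled without being touched. Closing the gripper now.

```bash
python3 -m jog '[[[0,-0.002,0],[0,0,0]],[[0,-0.002,0],[0,0,0]],[[0,-0.002,0],[0,0,0]],[[0,-0.002,0],[0,0,0]],[[0,-0.002,0],[0,0,0]],[[0,-0.002,0],[0,0,0]],[[0,-0.002,0],[0,0,0]],[[0,-0.002,0],[0,0,0]],[[0,-0.002,0],[0,0,0]],[[0,-0.002,0],[0,0,0]]]' 0; python3 - <<'E'
from h import *
s=r.sense(); print(s['gripper_width']*.087)
im,d=r.capture('side'); cv2.imwrite('pics/s3.png',cv2.resize(im[220:440,300:560],None,fx=3,fy=2.7))
E
```

```text
time_s: 5.12
tcp_pos: [0.4939, -0.2461, 0.113]
ee_rot: [[-1.0, -0.02, 0.0], [-0.02, 1.0, -0.0], [-0.0, -0.0, -1.0]]
wrist_force: [0.9, 0.8, -0.4]
gripper_width: 0.118
0.010283826762233005
```

View pics/s3.png

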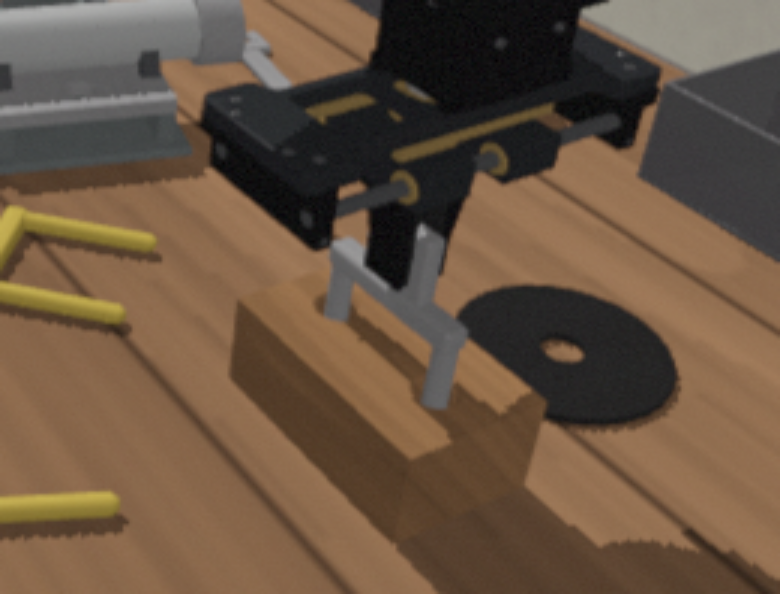

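The opening is 10.3 mm, which matches the tab thickness, so the faces are flat against the pads. Lifting.

```bash
python3 -m jog '[[[0,0,-0.005],[0,0,0]],[[0,0,-0.012],[0,0,0]],[[0,0,-0.025],[0,0,0]],[[0,0,-0.045],[0,0,0]],[[0,0,-0.065],[0,0,0]],[[0,0,-0.085],[0,0,0]],[[0,0,-0.105],[0,0,0]],[[0,0,-0.125],[0,0,0]],[[0,0,-0.14],[0,0,0]],[[0,0,-0.147],[0,0,0]]]'; python3 look.py w4; python3 - <<'E'
from h import *
im,d=r.capture('side'); cv2.imwrite('pics/s4.png',im)
s=r.sense(); R=s['ee_rot'];print(R.T@(np.array([.5078,.1046,.26])-s['tcp_pos']))
E
```

```text
time_s: 6.0
tcp_pos: [0.4945, -0.2463, 0.2628]
ee_rot: [[-1.0, -0.02, 0.004], [-0.02, 1.0, -0.001], [-0.004, -0.001, -1.0]]
wrist_force: [0.6, -0.7, -3.3]
gripper_width: 0.114
6.0 [ 0.4945 -0.2463  0.2628] yaw -178.84 [ -9.6  13.3  -6.2   0.  -70.2  10.8]
[-0.02056104  0.35029664  0.00127771]
```

View pics/s4.png

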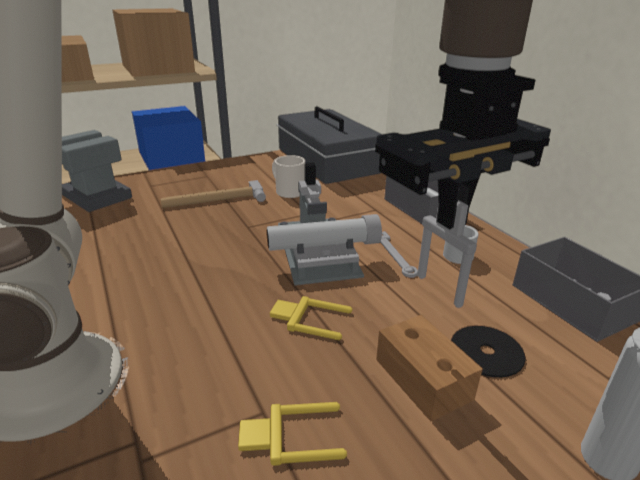

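View pics/w4.png

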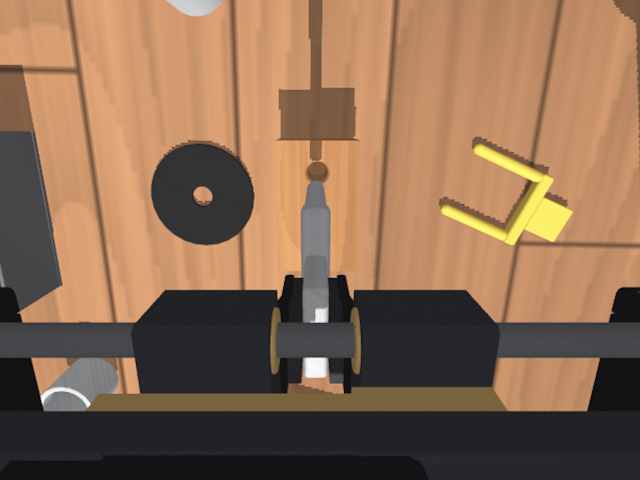

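```bash
cat > held.py <<'E'
from fit import *
import pickle,sys
s=r.sense(); R=s['ee_rot'];t=s['tcp_pos']
im,d=r.capture('side'); c=r.calibration('side')
P=cloud('side',d,d>0); Q=(P-t)@R   # tool coords, y leg-to-leg, z down
m=(abs(Q[:,0])<.025)&(abs(Q[:,1])<.06)&(Q[:,2]>.003)&(Q[:,2]<.12); Q=Q[m]
print('n',len(Q),'zmax',np.percentile(Q[:,2],99.5))
cr=Q[Q[:,2]<.022]; print('crown y range',np.percentile(cr[:,1],[1,99]),'x',np.percentile(cr[:,0],[2,50,98]),'zmin')
for sg in (-1,1):
    L=Q[(Q[:,2]>.03)&(Q[:,2]<.085)&(Q[:,1]*sg>.02)]
    if len(L)>20:
        a=np.polyfit(L[:,2],L[:,1],1);b=np.polyfit(L[:,2],L[:,0],1); print(sg,len(L),'leg y mean',L[:,1].mean(),'dy/dz deg',np.degrees(a[0]),'x mean',L[:,0].mean(),'dx/dz deg',np.degrees(b[0]))
top=Q[(Q[:,2]<.012)]; print('crown top z by y',[ (round(y,3),np.percentile(Q[(abs(Q[:,1]-y)<.006)][:,2],3).round(4)) for y in (-.036,-.028,.028,.036)])
E
python3 held.py
```

```text
n 1736 zmax 0.09872923559194294
crown y range [-0.04056527  0.04094388] x [-0.00317174  0.00704835  0.00900359] zmin
-1 383 leg y mean -0.037070385800178546 dy/dz deg 0.11469276503227871 x mean 0.004530708667228 dx/dz deg 0.11743027736421478
1 313 leg y mean 0.03464777407447766 dy/dz deg 0.014609719421520312 x mean 0.004120298229102351 dx/dz deg 0.03761997859139237
crown top z by y [(-0.036, np.float64(0.0085)), (-0.028, np.float64(0.008)), (0.028, np.float64(0.0082)), (0.036, np.float64(0.0085))]
```

Held upright within about 0.1° and centred in y. ubolt_mid is about 36 mm below the TCP. Moving over the seat.

```bash
python3 -m jog '[[[-0.002,0.02,0],[0,0,0.2]],[[-0.004,0.055,0],[0,0,0.6]],[[-0.006,0.095,0],[0,0,1]],[[-0.008,0.135,0],[0,0,1.5]],[[-0.011,0.175,0],[0,0,2]],[[-0.014,0.215,0],[0,0,2.4]],[[-0.017,0.255,0],[0,0,2.8]],[[-0.019,0.295,0],[0,0,3.1]],[[-0.02,0.33,0.001],[0,0,3.35]],[[-0.0205,0.35,0.001],[0,0,3.35]]]'; python3 -m jog '[[[0,0,0],[0,0,0]],[[0,0,0.01],[0,0,0]],[[0,0,0.02],[0,0,0]],[[0,0,0.03],[0,0,0]],[[0,0,0.04],[0,0,0]],[[0,0,0.05],[0,0,0]],[[0,0,0.05],[0,0,0]],[[0,0,0.05],[0,0,0]],[[0,0,0.05],[0,0,0]],[[0,0,0.05],[0,0,0]]]';  python3 look.py w5; python3 - <<'E'
from h import *
im,d=r.capture('side'); cv2.imwrite('pics/s5.png',cv2.resize(im[80:310,200:470],None,fx=2.9,fy=2.6)); np.savez('s5.npz',im=im,d=d)
im,d=r.capture('top'); cv2.imwrite('pics/t5.png',cv2.resize(im[80:310,100:370],None,fx=2.9,fy=2.6)); np.savez('t5.npz',im=im,d=d)
E
```

```text
time_s: 6.98
tcp_pos: [0.5063, 0.1074, 0.2571]
ee_rot: [[-0.964, 0.267, -0.003], [0.267, 0.964, -0.0], [0.003, -0.001, -1.0]]
wrist_force: [-0.1, -0.6, -3.9]
gripper_width: 0.116
time_s: 7.82
tcp_pos: [0.5079, 0.1043, 0.2098]
ee_rot: [[-0.963, 0.269, 0.002], [0.269, 0.963, 0.001], [-0.001, 0.001, -1.0]]
wrist_force: [-0.7, -0.2, -3.0]
gripper_width: 0.11
7.8167 [0.5079 0.1043 0.2098] yaw 164.39 [ 29.6  12.2 -15.6   0.  -62.1 -45.2]
```

View pics/s5.png

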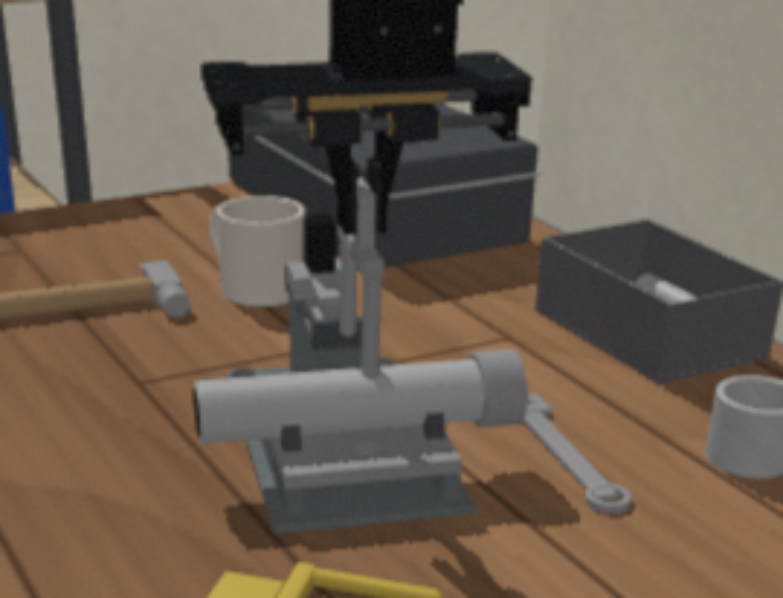

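View pics/w5.png

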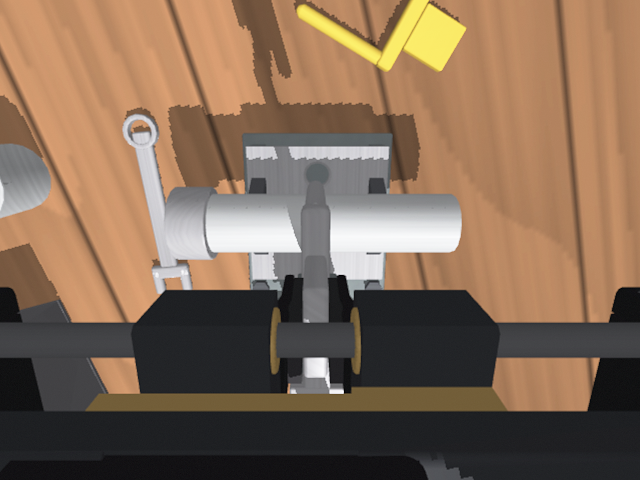

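The near leg tip at (316,185) lines up with the hole at (317,172). Descending until the tips are just above the plate.

```bash
python3 - <<'E'
from fit import *
import pickle; s=pickle.load(open('w5.pkl','rb')); z=np.load('w5.npz'); P=cloud('wrist',z['d'],z['d']>0,s)
th=np.radians(-15.6);xh=np.array([np.cos(th),np.sin(th)]);yh=np.array([-np.sin(th),np.cos(th)])
a=P[:,:2]@xh-.461;b=P[:,:2]@yh-.2373
print(pipefit(P[(abs(a)<.08)&(abs(a)>.02)&(abs(b)<.026)&(P[:,2]>.06)&(P[:,2]<.1)]))
E
python3 -m jog '[[[0,0,0.01],[0,0,0]],[[0,0,0.02],[0,0,0]],[[0,0,0.03],[0,0,0]],[[0,0,0.04],[0,0,0]],[[0,0,0.048],[0,0,0]],[[0,0,0.056],[0,0,0]],[[0,0,0.058],[0,0,0]],[[0,0,0.058],[0,0,0]],[[0,0,0.058],[0,0,0]],[[0,0,0.058],[0,0,0]]]';  python3 look.py w6; python3 - <<'E'
from h import *
im,d=r.capture('side'); cv2.imwrite('pics/s6.png',cv2.resize(im[80:310,200:470],None,fx=2.9,fy=2.6))
E
```

```text
(array([-15.59323562,   0.23689516,   0.06913101]), np.float64(0.0006019626480864897))
time_s: 8.8
tcp_pos: [0.5078, 0.1045, 0.1516]
ee_rot: [[-0.963, 0.269, 0.001], [0.269, 0.963, 0.0], [-0.001, 0.001, -1.0]]
wrist_force: [0.8, -0.3, -2.8]
gripper_width: 0.112
8.8 [0.5078 0.1045 0.1516] yaw 164.4 [ 29.6  15.5 -20.3   0.  -54.1 -45.2]
```

View pics/w6.png

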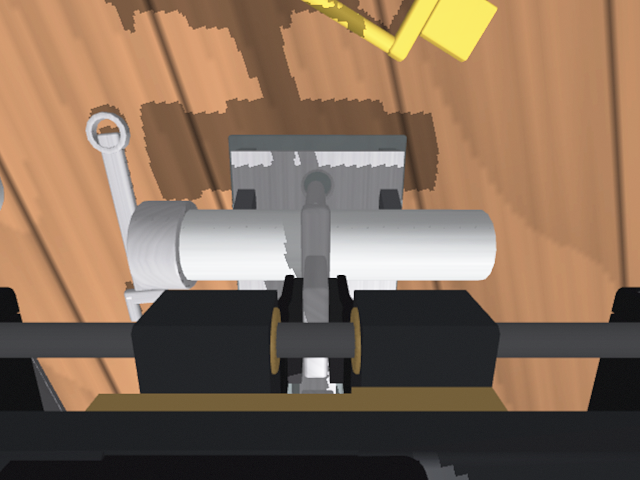

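View pics/s6.png

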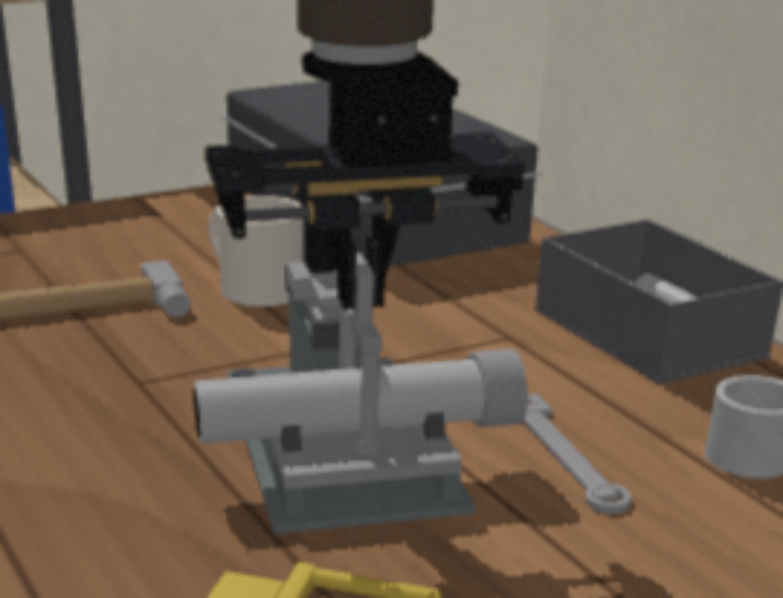

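The leg tip at (317,188) is centred over the hole at (317,185), and there is no contact force. Going down gently.

```bash
python3 -m jog '[[[0,0,0.002],[0,0,0]],[[0,0,0.005],[0,0,0]],[[0,0,0.008],[0,0,0]],[[0,0,0.011],[0,0,0]],[[0,0,0.014],[0,0,0]],[[0,0,0.017],[0,0,0]],[[0,0,0.02],[0,0,0]],[[0,0,0.022],[0,0,0]],[[0,0,0.022],[0,0,0]],[[0,0,0.022],[0,0,0]]]'; python3 look.py w7
```

```text
time_s: 9.73
tcp_pos: [0.5074, 0.1043, 0.1289]
ee_rot: [[-0.963, 0.269, -0.0], [0.269, 0.963, -0.0], [0.0, -0.0, -1.0]]
wrist_force: [0.4, 0.1, -3.5]
gripper_width: 0.111
9.7333 [0.5074 0.1043 0.1289] yaw 164.4 [ 29.6  17.  -22.    0.  -51.  -45.2]
```

View pics/w7.png

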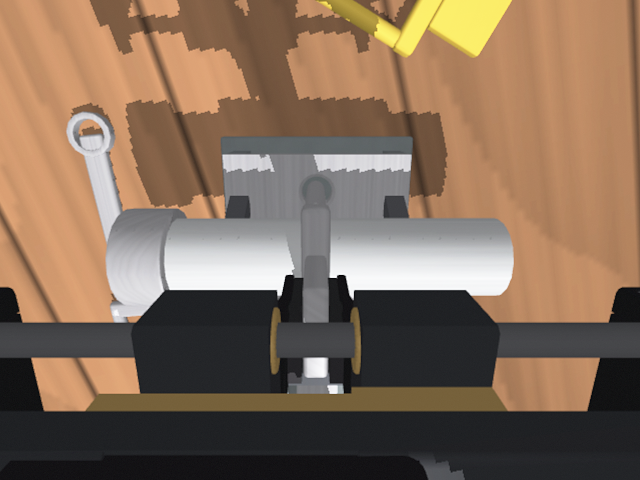

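Both legs have entered the holes, with no extra force. About 13 mm remain.

```bash
python3 -m jog '[[[0,0,0.002],[0,0,0]],[[0,0,0.004],[0,0,0]],[[0,0,0.006],[0,0,0]],[[0,0,0.008],[0,0,0]],[[0,0,0.009],[0,0,0]],[[0,0,0.01],[0,0,0]],[[0,0,0.011],[0,0,0]],[[0,0,0.012],[0,0,0]],[[0,0,0.0125],[0,0,0]],[[0,0,0.0125],[0,0,0]]]'; python3 -c "
from h import *
s=r.sense();print(s['tcp_pos'],s['wrist_force'],s['moment'])"
```

```text
time_s: 10.62
tcp_pos: [0.5073, 0.1043, 0.1165]
ee_rot: [[-0.963, 0.269, -0.0], [0.269, 0.963, -0.0], [0.0, -0.0, -1.0]]
wrist_force: [-0.4, 0.5, -3.1]
gripper_width: 0.113
[0.50729455 0.1042859  0.11646657] [-0.38632259  0.47178934 -3.08010826] [ 0.04280917 -0.03226242 -0.00937647]
```

```bash
python3 -m jog '[[[0,0,0.0003],[0,0,0]],[[0,0,0.0006],[0,0,0]],[[0,0,0.0009],[0,0,0]],[[0,0,0.0012],[0,0,0]],[[0,0,0.0015],[0,0,0]],[[0,0,0.0018],[0,0,0]],[[0,0,0.002],[0,0,0]],[[0,0,0.002],[0,0,0]],[[0,0,0.002],[0,0,0]],[[0,0,0.002],[0,0,0]]]'; python3 - <<'E'
from h import *
im,d=r.capture('side'); cv2.imwrite('pics/s8.png',cv2.resize(im[130:300,230:400],None,fx=4,fy=3.5))
E
```

```text
time_s: 11.45
tcp_pos: [0.5075, 0.1043, 0.1159]
ee_rot: [[-0.963, 0.269, 0.001], [0.269, 0.963, 0.0], [-0.001, 0.0, -1.0]]
wrist_force: [-2.3, 1.6, 7.0]
gripper_width: 0.114
```

View pics/s8.png

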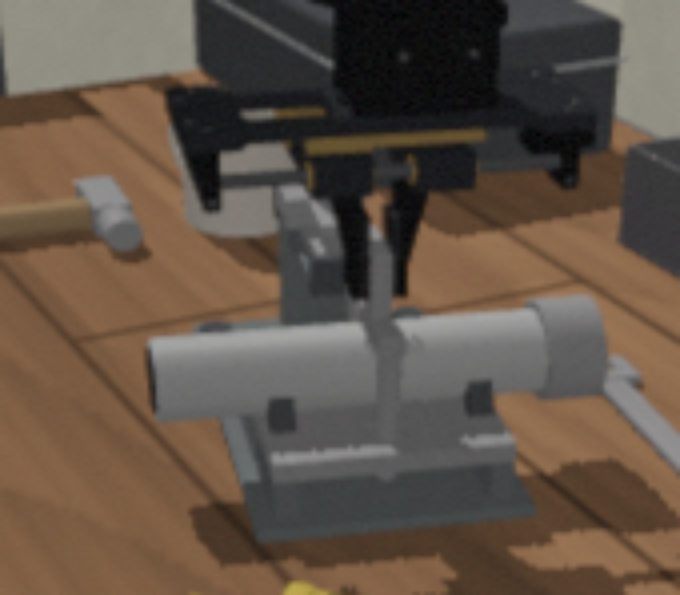

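The force rose by 10 N at TCP z 0.116, as expected, so the crown is on the pipe. Releasing, then straight up.

```bash
python3 -m jog '[[[0,0,-0.0015],[0,0,0]],[[0,0,-0.0015],[0,0,0]],[[0,0,-0.0015],[0,0,0]],[[0,0,-0.0015],[0,0,0]],[[0,0,-0.0015],[0,0,0]],[[0,0,-0.0015],[0,0,0]],[[0,0,-0.012],[0,0,0]],[[0,0,-0.03],[0,0,0]],[[0,0,-0.06],[0,0,0]],[[0,0,-0.09],[0,0,0]]]' 0.04; python3 look.py w9; cat > chk.py <<'E'
from h import *
import sys; n=sys.argv[1]
im,d=r.capture('side'); cv2.imwrite(f'pics/{n}.png',cv2.resize(im[130:300,230:400],None,fx=4,fy=3.5)); np.savez(n+'.npz',im=im,d=d)
P=cloud('side',d,d>0); th=np.radians(-15.6);xh=np.array([np.cos(th),np.sin(th)]);yh=np.array([-np.sin(th),np.cos(th)])
F=np.stack([P[:,:2]@xh-.461,P[:,:2]@yh-.2373,P[:,2]-.045],1)
def b(x,y,z): return F[(F[:,0]>x[0])&(F[:,0]<x[1])&(F[:,1]>y[0])&(F[:,1]<y[1])&(F[:,2]>z[0])&(F[:,2]<z[1])]
for z0,z1 in ((.064,.072),(.075,.085),(.085,.095),(.095,.105)):
    T=b((-.025,.025),(-.05,.03),(z0,z1)); print('z',z0,len(T),'x',np.percentile(T[:,0],[3,50,97]).round(4),'y',np.percentile(T[:,1],[2,98]).round(4)) if len(T)>5 else print(z0,0)
T=b((-.02,.02),(-.022,.022),(.07,.12)); print('tab top',np.percentile(T[:,2],99.5) if len(T) else None,'expect .102')
G=b((-.03,.03),(.05,.18),(.102,.125)); print('grip',len(G),G.mean(0).round(4) if len(G) else 0,np.percentile(G[:,1],[2,98]) if len(G) else 0)
print(r.sense()['time_s'])
E
python3 chk.py s9
```

```text
time_s: 12.33
tcp_pos: [0.5067, 0.104, 0.2047]
ee_rot: [[-0.963, 0.269, -0.002], [0.269, 0.963, -0.001], [0.002, -0.002, -1.0]]
wrist_force: [0.7, -0.2, -0.5]
gripper_width: 0.46
12.3333 [0.5067 0.104  0.2047] yaw 164.39 [ 29.6  12.5 -16.   -0.  -61.7 -45.2]
z 0.064 34 x [-0.0066 -0.0055  0.0027] y [-0.0342  0.0172]
z 0.075 45 x [-0.0069 -0.0056  0.0022] y [-0.0199  0.0169]
z 0.085 41 x [-0.0067 -0.0055  0.0022] y [-0.019   0.0174]
z 0.095 73 x [-0.0067 -0.0032  0.0023] y [-0.0188  0.0188]
tab top 0.10423071907575067 expect .102
grip 102 [-0.0061  0.1303  0.1117] [0.12325436 0.14709932]
12.4333
```

View pics/s9.png

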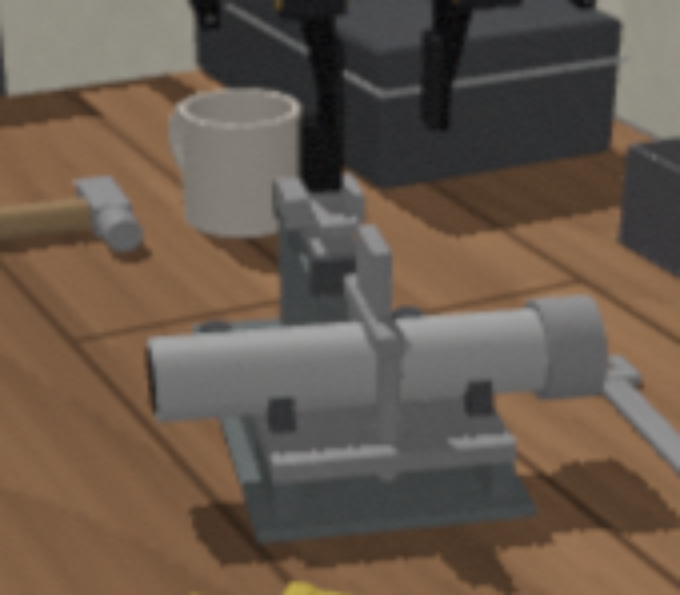

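View pics/w9.png

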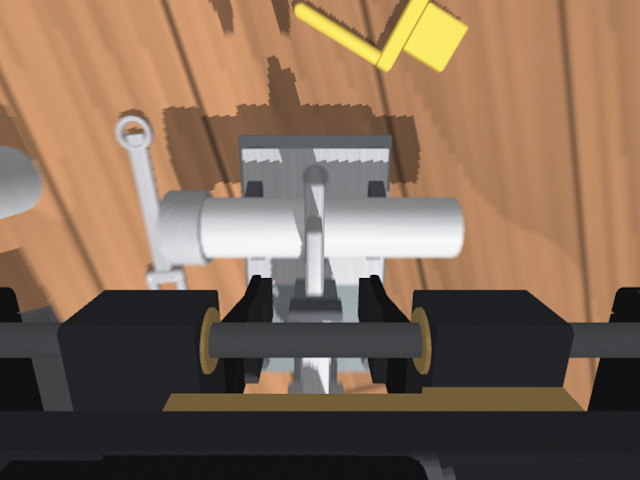

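Seated and upright: the tab top is 104 mm above the seat (102 expected) and x and y are centred. The slide grip is at fixture y≈0.135 m. Moving to pinch it.

```bash
python3 -m jog '[[[0,0.035,0],[0,0,0]],[[0,0.07,0],[0,0,0]],[[0,0.105,0],[0,0,0]],[[-0.0005,0.13,0],[0,0,0]],[[-0.0005,0.136,0],[0,0,0]],[[-0.0005,0.136,0.005],[0,0,0]],[[-0.0005,0.136,0.01],[0,0,0]],[[-0.0005,0.136,0.015],[0,0,0]],[[-0.0005,0.136,0.02],[0,0,0]],[[-0.0005,0.136,0.02],[0,0,0]]]' 0.065; python3 - <<'E'
from h import *
s=r.sense();t=s['tcp_pos'];print(t)
im,d=r.capture('side'); cv2.imwrite('pics/s10.png',cv2.resize(im[80:250,220:390],None,fx=4,fy=3.5))
im,d=r.capture('top'); cv2.imwrite('pics/t10.png',cv2.resize(im[100:270,110:310],None,fx=4,fy=3.5))
E
```

```text
time_s: 13.27
tcp_pos: [0.5435, 0.2336, 0.1831]
ee_rot: [[-0.963, 0.27, -0.003], [0.27, 0.963, -0.001], [0.002, -0.002, -1.0]]
wrist_force: [-0.9, 0.3, 0.4]
gripper_width: 0.74
[0.54347551 0.23361379 0.1831199 ]
```

View pics/s10.png

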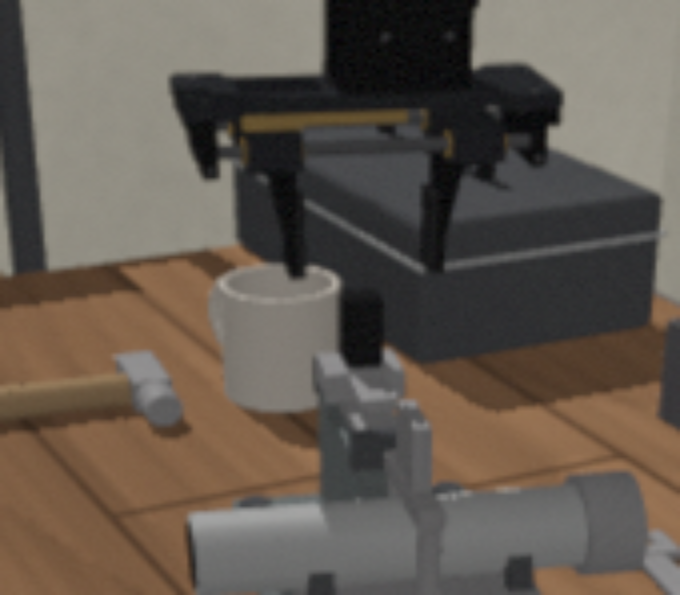

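View pics/t10.png

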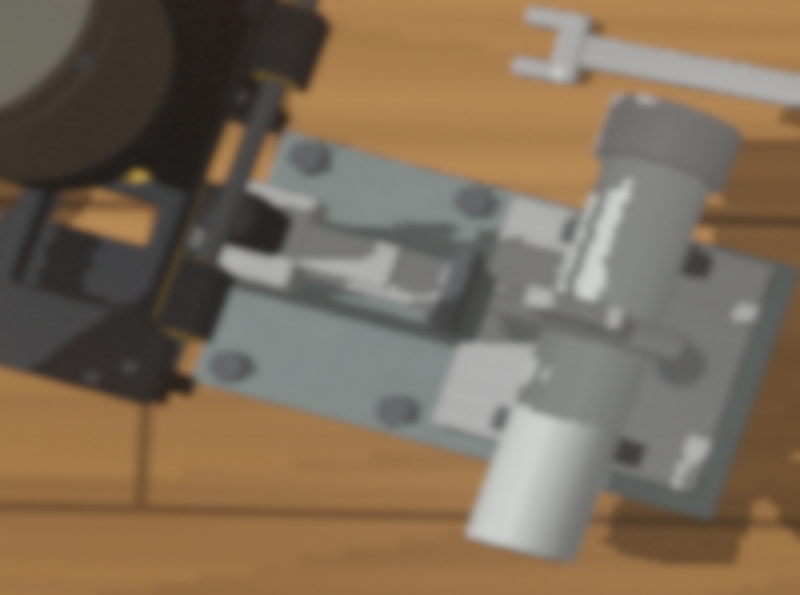

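The fingers straddle the grip in both views. Descending and pinching.

```bash
python3 -m jog '[[[0,0.001,0.01],[0,0,0]],[[0,0.002,0.02],[0,0,0]],[[0,0.002,0.03],[0,0,0]],[[0,0.002,0.04],[0,0,0]],[[0,0.002,0.046],[0,0,0]],[[0,0.002,0.049],[0,0,0]],[[0,0.002,0.049],[0,0,0]],[[0,0.002,0.049],[0,0,0]],[[0,0.002,0.049],[0,0,0]],[[0,0.002,0.049],[0,0,0]]]' && python3 -m jog '[[[0,0,0],[0,0,0]],[[0,0,0],[0,0,0]],[[0,0,0],[0,0,0]],[[0,0,0],[0,0,0]],[[0,0,0],[0,0,0]],[[0,0,0],[0,0,0]],[[0,0,0],[0,0,0]],[[0,0,0],[0,0,0]],[[0,0,0],[0,0,0]],[[0,0,0],[0,0,0]]]' 0; python3 chk.py s11
```

```text
time_s: 14.2
tcp_pos: [0.5453, 0.2373, 0.1362]
ee_rot: [[-0.963, 0.269, 0.001], [0.269, 0.963, 0.001], [-0.001, 0.001, -1.0]]
wrist_force: [0.2, 0.5, -0.4]
gripper_width: 0.745
time_s: 15.03
tcp_pos: [0.5437, 0.2373, 0.1355]
ee_rot: [[-0.963, 0.269, -0.002], [0.269, 0.963, 0.0], [0.002, -0.001, -1.0]]
wrist_force: [-4.4, 1.9, 3.2]
gripper_width: 0.255
z 0.064 37 x [-0.0069 -0.0054  0.0024] y [-0.0361  0.0171]
z 0.075 44 x [-0.0066 -0.0055  0.0024] y [-0.0194  0.0166]
z 0.085 40 x [-0.0069 -0.0055  0.0022] y [-0.0199  0.0176]
z 0.095 74 x [-0.0067 -0.0034  0.0025] y [-0.019   0.0185]
tab top 0.10389980879090567 expect .102
grip 221 [-0.003   0.1292  0.1144] [0.12384924 0.14585849]
15.0833
```

View pics/s11.png

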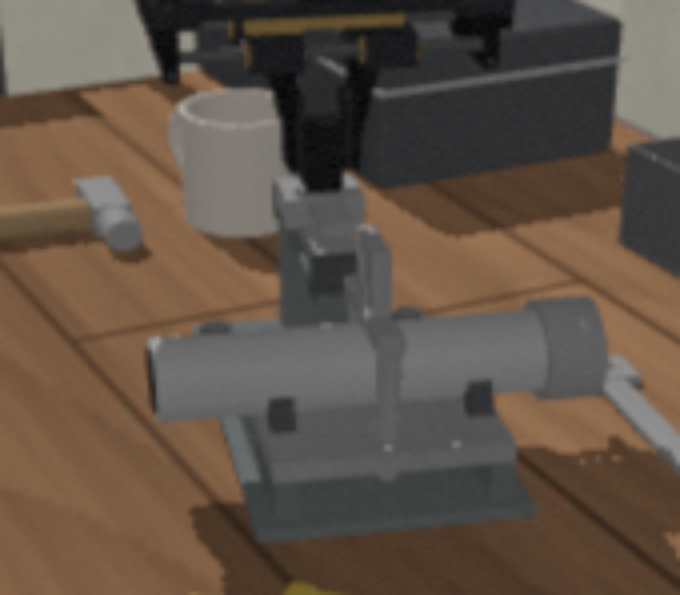

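The pinch is firm at 22 mm. Pushing towards the pipe (tool -y).

```bash
python3 -m jog '[[[0.0005,-0.003,0],[0,0,0]],[[0.0005,-0.008,0],[0,0,0]],[[0.0005,-0.014,0],[0,0,0]],[[0.0005,-0.02,0],[0,0,0]],[[0.0005,-0.026,0],[0,0,0]],[[0.0005,-0.032,0],[0,0,0]],[[0.0005,-0.038,0],[0,0,0]],[[0.0005,-0.042,0],[0,0,0]],[[0.0005,-0.045,0],[0,0,0]],[[0.0005,-0.045,0],[0,0,0]]]'; python3 chk.py s12
```

```text
time_s: 15.92
tcp_pos: [0.5316, 0.1939, 0.1355]
ee_rot: [[-0.963, 0.269, -0.001], [0.269, 0.963, 0.0], [0.001, 0.0, -1.0]]
wrist_force: [-4.6, 2.9, 1.9]
gripper_width: 0.249
z 0.064 33 x [-0.0069 -0.005   0.0027] y [-0.0307  0.0152]
z 0.075 43 x [-0.0068 -0.0052  0.0023] y [-0.02    0.0184]
z 0.085 44 x [-0.0069 -0.0054  0.0021] y [-0.02    0.0167]
z 0.095 71 x [-0.0067 -0.0036  0.0024] y [-0.0186  0.0199]
tab top 0.10413583314767803 expect .102
grip 235 [-0.0032  0.0837  0.1141] [0.07846447 0.09732036]
15.9667
```

View pics/s12.png

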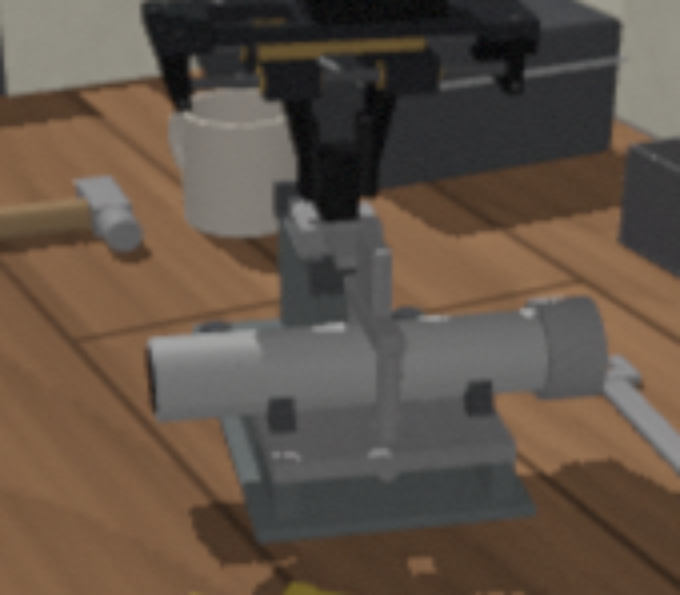

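The grip is now at about 90 mm and the U-bolt hasn't moved. Creeping about 10 mm to the stop.

```bash
python3 -m jog '[[[0.0005,-0.002,0],[0,0,0]],[[0.0005,-0.004,0],[0,0,0]],[[0.0005,-0.006,0],[0,0,0]],[[0.0005,-0.007,0],[0,0,0]],[[0.0005,-0.008,0],[0,0,0]],[[0.0005,-0.0085,0],[0,0,0]],[[0.0005,-0.009,0],[0,0,0]],[[0.0005,-0.0095,0],[0,0,0]],[[0.0005,-0.01,0],[0,0,0]],[[0.0005,-0.01,0],[0,0,0]]]'; python3 chk.py s13
```

```text
time_s: 16.8
tcp_pos: [0.529, 0.1848, 0.1355]
ee_rot: [[-0.963, 0.269, -0.0], [0.269, 0.963, 0.0], [0.0, 0.0, -1.0]]
wrist_force: [-3.8, 4.7, 0.9]
gripper_width: 0.248
z 0.064 44 x [-0.0096 -0.0047  0.0025] y [-0.0398  0.0276]
z 0.075 45 x [-0.0114 -0.0057  0.0025] y [-0.0208  0.0267]
z 0.085 47 x [-0.007  -0.0054  0.0021] y [-0.0204  0.0181]
z 0.095 70 x [-0.0068 -0.003   0.0026] y [-0.0192  0.0197]
tab top 0.10386499331143766 expect .102
grip 244 [-0.0029  0.0744  0.1139] [0.0695551  0.09000386]
16.85
```

Force along the slide is 3.5 N, which is just friction, so it isn't at the stop yet. Continuing slowly.

```bash
python3 -m jog '[[[0,-0.0005,0],[0,0,0]],[[0,-0.001,0],[0,0,0]],[[0,-0.0015,0],[0,0,0]],[[0,-0.002,0],[0,0,0]],[[0,-0.0023,0],[0,0,0]],[[0,-0.0026,0],[0,0,0]],[[0,-0.003,0],[0,0,0]],[[0,-0.003,0],[0,0,0]],[[0,-0.003,0],[0,0,0]],[[0,-0.003,0],[0,0,0]]]'; python3 chk.py s14|grep -v ^z
```

```text
time_s: 17.68
tcp_pos: [0.5282, 0.1819, 0.1355]
ee_rot: [[-0.963, 0.269, -0.0], [0.269, 0.963, 0.0], [0.0, 0.0, -1.0]]
wrist_force: [-4.7, 3.9, 1.9]
gripper_width: 0.249
tab top 0.10391394081375598 expect .102
grip 246 [-0.003   0.0716  0.114 ] [0.06659939 0.08645271]
17.7333
```

```bash
python3 -m jog '[[[0,-0.0005,0],[0,0,0]],[[0,-0.001,0],[0,0,0]],[[0,-0.0015,0],[0,0,0]],[[0,-0.002,0],[0,0,0]],[[0,-0.0023,0],[0,0,0]],[[0,-0.0026,0],[0,0,0]],[[0,-0.003,0],[0,0,0]],[[0,-0.003,0],[0,0,0]],[[0,-0.003,0],[0,0,0]],[[0,-0.003,0],[0,0,0]]]'; python3 chk.py s15|grep -v ^z
```

```text
time_s: 18.57
tcp_pos: [0.5282, 0.1818, 0.1355]
ee_rot: [[-0.963, 0.269, 0.002], [0.269, 0.963, 0.005], [-0.001, 0.006, -1.0]]
wrist_force: [-3.2, 11.3, -0.8]
gripper_width: 0.25
tab top 0.10380327996248483 expect .102
grip 240 [-0.0029  0.0714  0.1145] [0.06540075 0.08651676]
18.6167
```

View pics/s15.png

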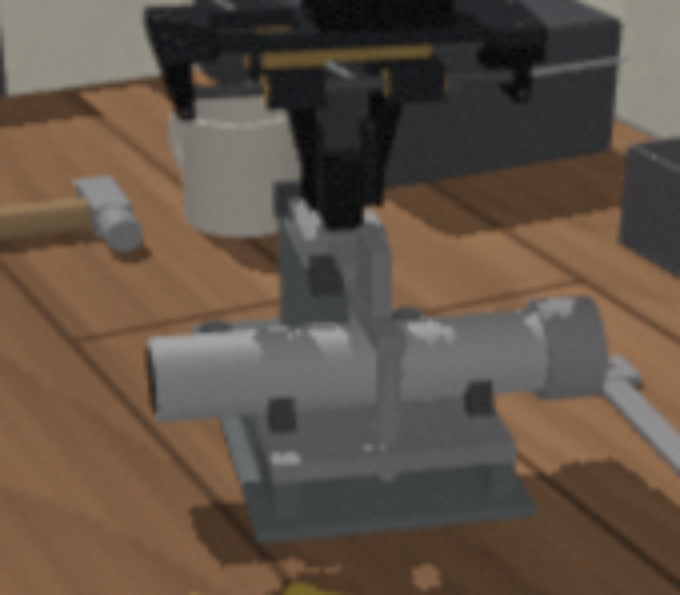

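It has stopped: 3 mm more command produced no motion and the force rose to about 10 N at a grip position of ~79 mm. Releasing and rising.

```bash
python3 -m jog '[[[0,0,0],[0,0,0]],[[0,0,0],[0,0,0]],[[0,0,0],[0,0,0]],[[0,0,0],[0,0,0]],[[0,0,0],[0,0,0]],[[0,0,0],[0,0,0]],[[0,0,0],[0,0,0]],[[0,0,0],[0,0,0]],[[0,0,-0.01],[0,0,0]],[[0,0,-0.03],[0,0,0]]]' 0.06; python3 -m jog '[[[0,0,-0.03],[0,0,0]],[[0,0,-0.06],[0,0,0]],[[0,0,-0.08],[0,0,0]],[[0,0.03,-0.1],[0,0,0]],[[0,0.06,-0.1],[0,0,0]],[[0,0.09,-0.1],[0,0,0]],[[0,0.12,-0.1],[0,0,0]],[[0,0.15,-0.1],[0,0,0]],[[0,0.16,-0.1],[0,0,0]],[[0,0.16,-0.1],[0,0,0]]]'; python3 chk.py s16; python3 - <<'E'
from h import *
im,d=r.capture('top'); cv2.imwrite('pics/t16.png',cv2.resize(im[100:270,110:310],None,fx=4,fy=3.5))
P=cloud('top',d,d>0); th=np.radians(-15.6);xh=np.array([np.cos(th),np.sin(th)]);yh=np.array([-np.sin(th),np.cos(th)])
F=np.stack([P[:,:2]@xh-.461,P[:,:2]@yh-.2373,P[:,2]-.045],1)
def show(n,x,y,z):
    G=F[(abs(F[:,0])<x)&(F[:,1]>y[0])&(F[:,1]<y[1])&(F[:,2]>z[0])&(F[:,2]<z[1])]; print(n,len(G),np.percentile(G[:,1],[2,98]).round(4) if len(G) else 0,np.median(G,0).round(4) if len(G) else 0)
show('grip',.03,(.05,.18),(.11,.13)); show('tongue',.012,(.022,.055),(.06,.1)); show('tab',.02,(-.025,.021),(.09,.11))
im,d=r.capture('side')
cv2.imwrite('pics/s16b.png',cv2.resize(im[160:260,270:370],None,fx=7,fy=6,interpolation=cv2.INTER_CUBIC))
E
```

```text
time_s: 19.45
tcp_pos: [0.5261, 0.1777, 0.164]
ee_rot: [[-0.963, 0.269, -0.005], [0.269, 0.963, -0.003], [0.004, -0.004, -1.0]]
wrist_force: [1.4, -0.0, -0.1]
gripper_width: 0.688
time_s: 20.28
tcp_pos: [0.5708, 0.3349, 0.265]
ee_rot: [[-0.964, 0.267, -0.0], [0.267, 0.964, -0.0], [0.0, -0.0, -1.0]]
wrist_force: [-0.2, 0.0, -0.7]
gripper_width: 0.688
z 0.064 46 x [-0.0116 -0.0056  0.0021] y [-0.0354  0.0271]
z 0.075 47 x [-0.0113 -0.0061  0.0026] y [-0.02    0.0278]
z 0.085 44 x [-0.0068 -0.0057  0.002 ] y [-0.0197  0.0171]
z 0.095 72 x [-0.0069 -0.0033  0.0022] y [-0.02    0.0188]
tab top 0.10398364633596398 expect .102
grip 141 [-0.0044  0.0732  0.1141] [0.06658253 0.08852004]
20.3333
grip 229 [0.0679 0.0906] [0.0007 0.0784 0.1196]
tongue 239 [0.0243 0.0545] [0.0002 0.04   0.0742]
tab 181 [-0.0183  0.0198] [0.0014 0.0005 0.101 ]
```

View pics/s16b.png

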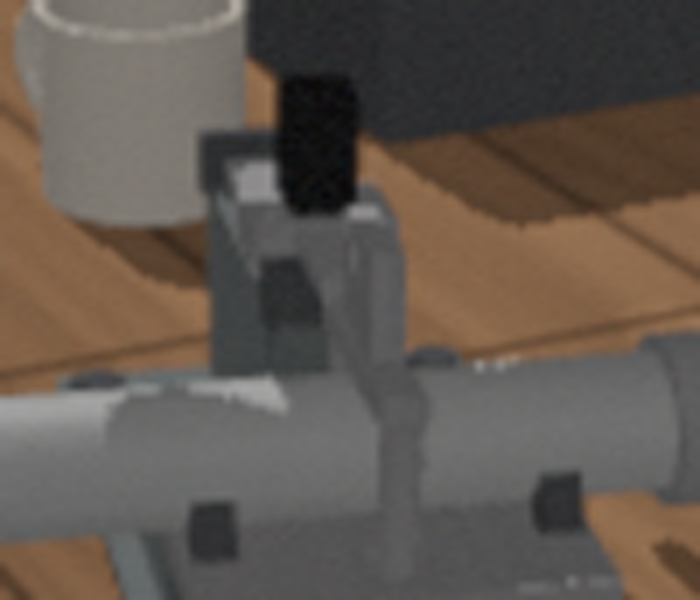

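View pics/t16.png

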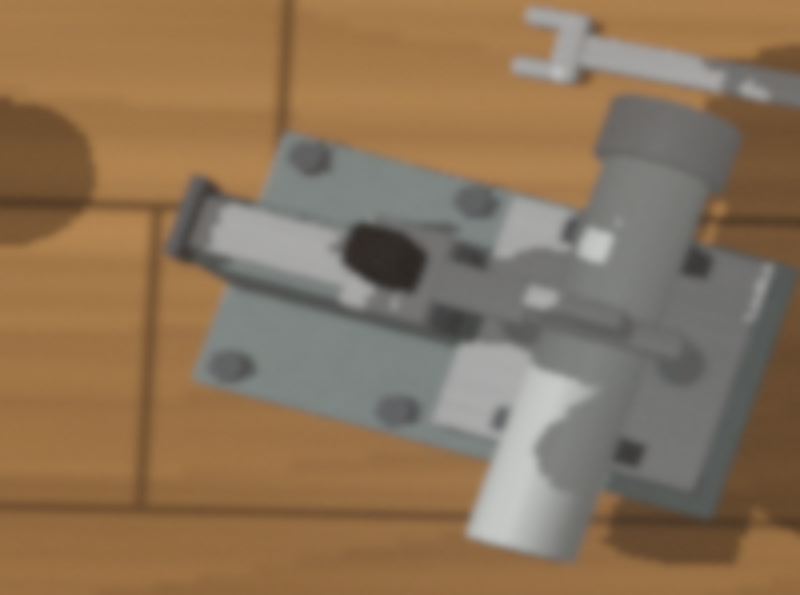

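The grip is at 79 mm (80 when shut). The tongue lies over the shoulder, from 24 mm outwards with its top at 74 mm (about 75 expected). The bolt is upright and nothing is being touched. Handing in.

```bash
python3 -c "
from station import r
print(r.finish_job(), r.sense()['time_s'])"
```

```text
the job is handed in; nothing more can be done
the job is handed in; nothing more can be done
```

I lifted the U-bolt out of its block, put both legs through the bracket holes and seated it on the pipe. I then pulled the lock slide to its end stop, let go and backed the arm clear. The job was handed in at about 20.5 s of the 53 s allowed.

**What the last checks showed**
- **U-bolt seated:** the crown met the pipe with a 10 N rise in force at TCP height 0.116 m, as expected. After release the bolt stood upright and centred. Its tab top measured 101–104 mm above the seat (102 expected).
- **Slide shut:** 3 mm more push gave no movement, and the force rose from about 4 N to 10 N. The grip measured about 79 mm from the pipe axis (80 when shut).
- **Tongue over the shoulder:** its tip is about 24 mm from the pipe axis, beside the tab. Its top is 74 mm above the seat (about 75 expected).
- **Robot clear:** the wrist force was near zero at the end.

**What disagreed or was unexpected**
- The side camera read about 2–4 mm lower in x than the top camera, so I averaged the measurements.
- The U-bolt leaned over in its block early in the run. I closed the jaws centred on the block, which straightened it.
- The two yellow look-alikes toppled on their own early in the run; the arm never touched them.

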